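# Open the plant food

## Robot

A 6-joint arm with a two-finger parallel gripper is mounted at the origin on the work surface. World frame = base frame: x ahead of the robot, y to its left, z up, the work surface at z = 0. Lengths are in m, angles in rad, forces in N, time in s.
With the tool pointing down it reaches from about 0.3 to 1 m from the base axis. Payload 5.1 kg.
Tool frame: the origin (TCP) lies on the front face of the gripper's body, between the roots of the fingers; the fingertips stand 78 mm ahead of it and the grasp point (between the pads) lies 59 mm ahead of it; z points along the fingers, y is the line along which they close (so a half turn about z gives the same grasp; the last joint's range is limited). The gripper opens to 95 mm and grips with 3 to 60 N. Pads are 20 mm wide; open, the fingers measure 119 mm over their backs; the gripper's body (75 mm by 180 mm) begins 59 mm behind the grasp point.
Start: joints at [-1.4, 0.124, 1.65, -0, 1.367, -0.083], TCP at [0.163, -0.629, 0.292] pointing down, gripper open.
Joint ranges: [-2.61, 2.61], [-1.02, 2.33], [0.03, 2.71], [-1.35, 4.49], [0.32, 2.68], [-2.91, 2.91]. Speed limits (rad/s): [2.57, 2.57, 3.14, 3.14, 3.14, 3.14].

## Interface

Orientations are given as a unit quaternion [x, y, z, w].
In Python, from rig import env gives the robot as it stands. The module is installed in compiled form; this text tells all that it offers.
- The arm moves only by the tool jog_arm, never from a script. Its argument "commands" is a list of rows, each a list of 5 numbers: the opening, from -1 (shut) to 1 (fully open), then the shift along the tool's x, y, z in parts of the range, where 1.0 means 250 mm, then the turn about the tool's z in shares of pi/2 rad (1.0 is pi/2 rad). A call has 1 to 5 rows; each row is the pose to reach, as a shift and turn from the pose commanded when the call began, along the tool's axes at that moment; what a row does not reach only later rows make up. A row lasts 1/10 s, in which the tool goes at most 50 mm and 8.59 degrees, less where a joint would pass 70% of its speed; a pose out of reach is approached as far as the arm can. No shift or turn number may pass 1 either way. A call with a gripper value outside its range is refused whole. The fingers move at their own pace and stop on an object; "force" is the grip in N (left out, the last holds). Time passes only in rows, so rows that repeat a pose let the fingers close. It gives the time, the measured TCP pose, the force, the opening and the grip force at its end, in the units of the state.
- env.get_obs(): the state, without advancing time (a new reading comes with each control period).
- env.get_image(name): name is "scene" or "top"; returns the picture (480x640x3 uint8, red, green, blue); there is no depth.
- env.camera_model(name): a dict with "intrinsics" (3x3 intrinsics, pixels), "R" (3x3) and "t" (3): a world point X has camera coordinates R X + t. Camera axes: x right, y down, z forward; pixel columns grow to the right and rows downward; lengths in m; the calibration is good to about 2 mm. A picture is of the moment at which its call begins. camera_model takes no time and is no camera call.
- env.close_job(): hands the job in; it is judged then, once.
The state is a dict: "time_s": time; "joint_positions": joint angles; "joint_velocities": joint speeds; "effort": joint torques, N m; "tool_pos": TCP position; "tool_rot": TCP orientation; "wrist_force": force on the tool from outside, world axes, zero at the start; "ft_torque": the same for the moment, N m; "finger_gap": finger opening in m; "gripper_force": force on a finger pad.
Only numpy, scipy, OpenCV 4.12 (cv2) and the standard library are available. Lean on these libraries where they do the work, as an engineer would, in place of code of your own. Each camera call takes 0.05 s, during which the arm holds its last target. There are 200 camera calls.

## Task

It is feeding time for the plant on the desk: lift the measuring cup off the plant-food bottle and set it down, without dropping it, rim down and wholly on the cork coaster. Then open the bottle's push-and-turn safety cap: press it down, twist it anticlockwise while pressed, and lift it off; finish while still holding the cap steady and level, straight above the open bottle and a few centimetres clear of its mouth. Keep the bottle upright and standing where it is on the desk, and leave the other things on the desk where they are.

Things in the scene. Friction and masses are not known exactly. Their poses are not given: they have to be found in the camera images.
- bottle: dark green round plant-food bottle, white label, loose on the desk, about 0.6 kg. Origin: centre of its underside; z up its axis. Body 82 mm diameter up to 98 mm, shoulder narrowing to 67 mm diameter at a flat ledge 112 mm up, collar 53 mm diameter up to 117 mm, then the neck. Nothing holds it: pressing on the cap while turning keeps it from turning along
- bottle_mouth (a point): centre of the mouth, on the rim of the bottle's neck, 136 mm above the bottle's origin. The neck is 33 mm in diameter, 41 mm over the three locking lugs on its outside
- cap: white ribbed round push-and-turn safety cap, red ring on top, on the neck, at first under the measuring cup. 50 mm diameter, 25.5 mm tall, 47 g. Origin: centre of its lower edge, z up; closed, it lies 122 mm above the bottle's origin, x along the bottle's x. Turned anticlockwise (seen from above) by 45 to 80 degrees, best 60, while pressed, it is free and lifts straight off
- cap_top (a point): centre of the cap's top, 25.5 mm above the cap's origin. A spring inside pushes the cap up with about 6 N; pressed, it gives 5 mm and then stops on the collar, taking about 11 N there. It turns only while at least 3 mm down; unpressed it is locked and would take the whole bottle along
- measuring_cup: clear bluish plastic measuring cup, three thin blue graduation rings, worn loosely upside down over the cap, its rim on the bottle's ledge. 40.5 mm tall, outer diameter 62 mm at the rim (64 mm over the 2.5 mm high lip), 59 mm at the closed end, wall 2 mm, 30 g. Origin: centre of the rim plane; z up, towards the closed end, 40.5 mm above the origin
- coaster: round cork coaster fixed flat on the desk, 116 mm diameter, 5 mm thick. Origin: centre of its underside, at desk height; z up
- mug: white mug, 82 mm diameter, 95 mm tall, standing loose on the desk; origin: centre of its underside. Leave it alone
- pencil_pot: black pot of pencils, 84 mm diameter, 170 mm tall with the pencils; origin: centre of its underside. Leave it alone
- plant_mister: amber spray bottle with a black trigger head, 74 mm diameter, 190 mm tall; origin: centre of its underside. Leave it alone
- note_block: block of yellow sticky notes, 76 x 76 x 20 mm; origin: centre of its underside. Leave it alone
- mouse: black computer mouse, 106 x 62 x 37 mm; origin: centre of its underside. Leave it alone
- stapler: stapler, black base and red top, 145 x 36 x 52 mm, long along its x axis; origin: centre of its underside. Leave it alone
- highlighter: yellow highlighter pen with a black cap, 115 x 19 x 14 mm, lying along its x axis; origin: centre of its underside. Leave it alone
Mind the look-alikes: they are no part of the job. Of the things that look like the coaster, the larger one is meant. Leave any purple look-alike of the bottle alone.

How it is judged:
On the way, in this order (a step that is already met when the one before it is completed fails the run):
1. the measuring cup stands rim down on the coaster, let go (horizontal distance between measuring_cup and coaster below 0.03 m and height (world z) of measuring_cup below 0.009 m and angle between measuring_cup's own z axis and vertical below 0.1 rad and contact force between measuring_cup and coaster above 0.05 N and contact force between the fingers and measuring_cup below 0.02 N and linear speed of measuring_cup below 0.03 m/s), for 0.2 s.
2. the cap, held by the fingers, is pressed down on the bottle's neck (z of cap in the frame of bottle below 0.1195 m and horizontal distance between cap and bottle below 0.006 m and contact force between the fingers and cap above 1 N), for 0.05 s.
3. the cap is turned past its lock while on the neck (angle between the x axis of cap and the x axis of bottle, either way round above 0.6 rad and z of cap in the frame of bottle below 0.13 m).
At the end, for the whole second after the job is handed in: Cap gripped (over 1 N), off the bottle, its lower edge 20 to 114 mm above the mouth, within 30 mm of the bottle's axis, tilt under 15 deg, still. Bottle on the desk, upright within 3 deg, moved under 50 mm. Measuring cup rim down on the coaster, let go, at rest, within 30 mm of its centre (all of step 1 and z of cap in the frame of bottle between 0.156 and 0.25 m and horizontal distance between cap and bottle below 0.03 m and angle between cap's own z axis and vertical below 0.26 rad and linear speed of cap below 0.03 m/s and contact force between the fingers and cap above 1 N and contact force between cap and bottle below 0.02 N and height (world z) of bottle below 0.004 m and angle between bottle's own z axis and vertical below 0.05 rad and distance of bottle from where it was at the start of the episode below 0.05 m); the arm keeps its last pose, push and grip.
It fails at once if the bottle is tipped by more than 15 degrees (angle between bottle's own z axis and vertical above 0.26 rad).
It fails at once if the measuring cup is dropped or thrown (moves faster than 0.5 m/s out of the fingers) (contact force between the fingers and measuring_cup below 0.01 N and linear speed of measuring_cup above 0.5 m/s).
It fails at once if another thing on the desk is moved by more than 20 mm (distance of any of mug, pencil_pot, plant_mister, note_block, mouse, stapler, highlighter from where it was at the start of the episode above 0.02 m).
It also fails if it takes over 67 s, if anything falls off the work surface, if the arm or the gripper's body presses on something with over 40 N, if the wrist force passes 120 N, or if a joint passes its speed limit or range.

## Working session

There is one attempt and no reset: what is moved stays moved. The work goes in short steps, Python scripts to look and compute and a tool call to move; the robot and the scene stay as the last step left them, time stands still between calls to the robot, and variables do not carry over. Pictures are saved under pics/ and viewed, at most 10 in all, crops included, and the job is handed in when it is done.

Besides the shell and the picture viewer there is one more tool, called after "Emit:" by a JSON object that holds its "op" and its "data". jog_arm: Moves the arm, as the interface text tells. Its arguments: {"type":"object","properties":{"commands":{"type":"array","items":{"type":"array","items":{"type":"number"}}},"force":{"type":"number"}},"required":["commands"]}

```bash
mkdir -p pics; python3 - <<'E'
from rig import env
import cv2
for n in("scene","top"):
    cv2.imwrite(f"pics/{n}0.png",env.get_image(n)[:,:,::-1]); m=env.camera_model(n); print(n,m["intrinsics"],m["R"],m["t"])
o=env.get_obs();print(o["tool_pos"],o["tool_rot"],o["finger_gap"],o["time_s"])
E
```

```text
scene [[506.44272787   0.         319.85025261]
 [  0.         506.44272787 240.48772794]
 [  0.           0.           1.        ]] [[ 0.44371808  0.89595335 -0.01954121]
 [ 0.69615087 -0.35833419 -0.62206959]
 [-0.56434762  0.26241989 -0.78271806]] [-0.2661915  -0.30092044  1.50254108]
top [[525.31161629   0.         322.53157886]
 [  0.         525.31161629 238.63969969]
 [  0.           0.           1.        ]] [[ 0.01754452 -0.9996557   0.01951083]
 [-0.99484464 -0.0194028  -0.09953731]
 [ 0.0998816  -0.01766391 -0.99484253]] [-0.00828301  0.55660926  1.31484367]
[ 0.16307925 -0.62875288  0.2910902 ] [ 9.91956515e-01  1.26575415e-01 -6.96696159e-05 -9.65827478e-04] 0.09502141955028705 0.1
```

View pics/scene0.png

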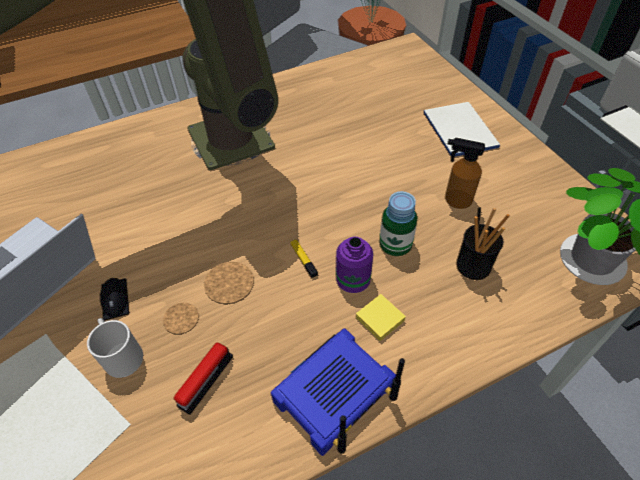

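View pics/top0.png

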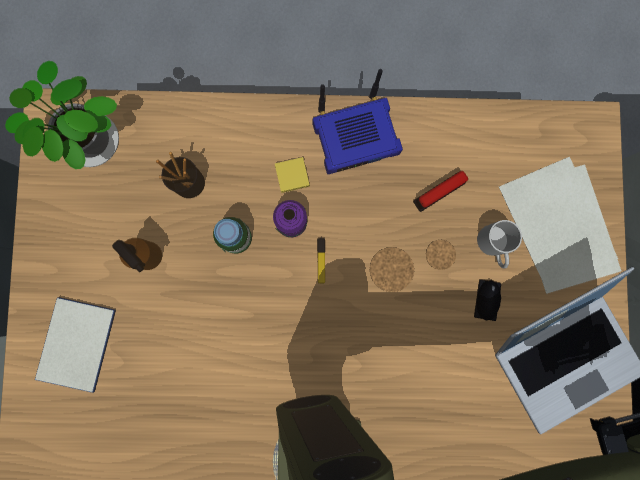

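The scene view shows the green bottle with the cup (cup top about (402,201)), a purple look-alike at (354,265) and the large coaster at (229,281). In the top view the cup top is about (228,232) and the coaster about (392,269). I'll enlarge both for precise pixels.

```bash
python3 - <<'E'
import cv2,numpy as np
s=cv2.imread("pics/scene0.png");t=cv2.imread("pics/top0.png")
def c(im,x,y,w,h,f):
    o=cv2.resize(im[y:y+h,x:x+w],None,fx=f,fy=f,interpolation=cv2.INTER_CUBIC)
    for i in range(0,w,10): cv2.line(o,(i*f,0),(i*f,5),(0,0,255),1); cv2.putText(o,str(x+i),(i*f,15),0,.35,(0,0,255),1)
    for i in range(0,h,10): cv2.line(o,(0,i*f),(5,i*f),(0,0,255),1); cv2.putText(o,str(y+i),(7,i*f+4),0,.35,(0,0,255),1)
    return o
a=np.hstack([c(s,375,185,50,75,8),c(t,205,208,50,75,8)])
cv2.imwrite("pics/crop1.png",a[:600])
b=np.vstack([np.hstack([c(s,195,255,66,50,6),c(t,360,244,66,50,6)])])
cv2.imwrite("pics/crop2.png",b)
E
```

```text
(no output)
```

View pics/crop1.png

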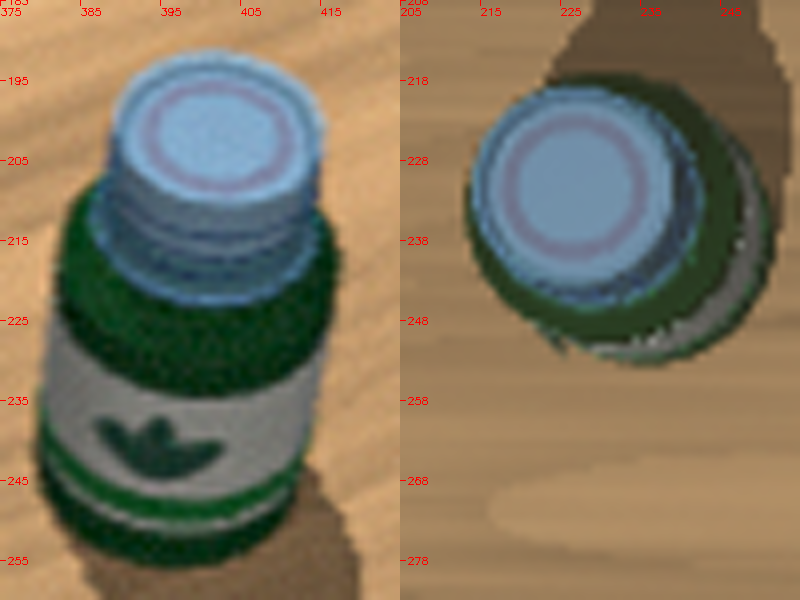

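View pics/crop2.png

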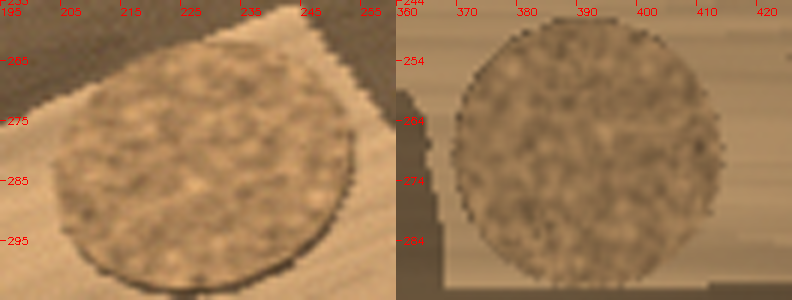

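The crops give sub-pixel centres. The cap ring, seen through the cup, is at (402.1,201.4) in scene and (226.4,230.9) in top. The coaster is at (228.4,281.6) in scene and (391.4,268.8) in top.

```bash
cat > h.py <<'E'
from rig import env
import numpy as np
from scipy.spatial.transform import Rotation as R
def ray(n,u,z):
    m=env.camera_model(n);Rm=np.array(m["R"]);t=np.array(m["t"])
    d=Rm.T@np.linalg.inv(m["intrinsics"])@[*u,1];c=-Rm.T@t
    return c+d*(z-c[2])/d[2]
def tool(d):  # world displacement -> tool mm
    return R.from_quat(env.get_obs()["tool_rot"]).inv().apply(d)*1000
E
python3 - <<'E'
from h import *
for nm,z,s,t in (("cap",.1475,(402.1,201.4),(226.4,230.9)),("cupTop",.1525,(401.9,200.6),(226.2,230.5)),("coaster",.005,(228.4,281.6),(391.4,268.8)),
  ("purple",.14,(355,242),(290,214)),("highl",.007,(305,258),(321,259)),("mister",.18,(468,147),(128,254)),("pot",.16,(487,222),(180,170)),("note",.02,(381,315),(292,173))):
    print(nm,ray("scene",s,z).round(4),ray("top",t,z).round(4))
o=env.get_obs();print(R.from_quat(o["tool_rot"]).as_matrix().round(3))
E
```

```text
cap [0.5568 0.23   0.1475] [0.5584 0.2277 0.1475]
cupTop [0.5582 0.2279 0.1525] [0.5587 0.2274 0.1525]
coaster [ 0.482  -0.1792  0.005 ] [ 0.4839 -0.1782  0.005 ]
purple [0.605  0.0837 0.14  ] [0.6021 0.0815 0.14  ]
highl [0.5032 0.0083 0.007 ] [0.5058 0.0047 0.007 ]
mister [0.5038 0.4411 0.18  ] [0.4983 0.4403 0.18  ]
pot [0.6992 0.3502 0.16  ] [0.697 0.338 0.16 ]
note [0.7266 0.0858 0.02  ] [0.7274 0.0843 0.02  ]
[[ 0.968  0.251 -0.   ]
 [ 0.251 -0.968  0.002]
 [ 0.    -0.002 -1.   ]]
```

The manual's scale: shifts go in shares of 250 mm and turns go in shares of pi/2 rad. Converting my numbers, -182 mm is -0.728, 150 mm is 0.6.

Emit:
{"op": "jog_arm", "data": {"commands": [[1,0.12,-0.148,0,0],[1,0.24,-0.292,0,0],[1,0.36,-0.44,0,0],[1,0.48,-0.584,0,0],[1,0.6,-0.728,0,0]]}}

```text
time_s: 0.6
tool_pos: [0.263, -0.4134, 0.2916]
tool_rot: [0.992, 0.126, -0.0, -0.0]
wrist_force: [0.9, 0.7, -0.5]
finger_gap: 0.0953
gripper_force: 0.0
```

Converted, -182 mm is -0.728, 150 mm is 0.6.

Emit:
{"op": "jog_arm", "data": {"commands": [[1,0.12,-0.148,0,0],[1,0.24,-0.292,0,0],[1,0.36,-0.44,0,0],[1,0.48,-0.584,0,0],[1,0.6,-0.728,0,0]]}}

```text
time_s: 1.1
tool_pos: [0.3623, -0.1996, 0.292]
tool_rot: [0.992, 0.126, 0.0, 0.0]
wrist_force: [1.8, -0.7, -0.3]
finger_gap: 0.0954
gripper_force: 0.0
```

Converted, -182 mm is -0.728, 150 mm is 0.6.

Emit:
{"op": "jog_arm", "data": {"commands": [[1,0.12,-0.148,0,0],[1,0.24,-0.292,0,0],[1,0.36,-0.44,0,0],[1,0.48,-0.584,0,0],[1,0.6,-0.728,0,0]]}}

```text
time_s: 1.6
tool_pos: [0.4618, 0.0144, 0.292]
tool_rot: [0.992, 0.127, 0.0, 0.0]
wrist_force: [0.8, -1.3, 0.8]
finger_gap: 0.0953
gripper_force: 0.0
```

Converted, -176 mm is -0.704, -146 mm is -0.584.

Emit:
{"op": "jog_arm", "data": {"commands": [[1,0.12,-0.148,0,0],[1,0.24,-0.292,0,0],[1,0.36,-0.44,0,0],[1,0.48,-0.584,0,0],[1,0.56,-0.704,0,0]]}}

```text
time_s: 2.1
tool_pos: [0.5535, 0.2202, 0.2915]
tool_rot: [0.992, 0.127, -0.0, 0.0]
wrist_force: [0.2, 0.1, 0.6]
finger_gap: 0.0948
gripper_force: 0.0
```

```bash
python3 - <<'E'
from h import *
o=env.get_obs();print(o["time_s"],o["tool_pos"],o["joint_positions"],o["wrist_force"])
print(tool(np.array([.558,.2285,.135+.059])-o["tool_pos"]))
E
```

```text
2.1 [0.55347916 0.22024211 0.29148303] [2.88570818e-01 6.03460142e-03 1.77521458e+00 1.19159034e-04
 1.36115755e+00 1.60432651e+00] [0.18515374 0.1404389  0.64073989]
[ 6.53747113 -6.84169563 97.47833168]
```

Converted, 40 mm is 0.16, 30 mm is 0.12.

Emit:
{"op": "jog_arm", "data": {"commands": [[1,0.024,-0.024,0.04,0],[1,0.024,-0.024,0.08,0],[1,0.024,-0.024,0.12,0],[1,0.024,-0.024,0.16,0],[1,0.024,-0.024,0.16,0]]}}

```text
time_s: 2.6
tool_pos: [0.5561, 0.2236, 0.2496]
tool_rot: [0.992, 0.126, -0.002, 0.0]
wrist_force: [0.1, -0.1, -0.7]
finger_gap: 0.095
gripper_force: 0.0
```

```bash
python3 - <<'E'
from h import *
o=env.get_obs();print(tool(np.array([.558,.2285,.135+.059])-o["tool_pos"]))
E
```

```text
[ 3.33804998 -4.27645286 55.63177274]
```

Converted, 55 mm is 0.22, 40 mm is 0.16.

Emit:
{"op": "jog_arm", "data": {"commands": [[1,0.012,-0.016,0.04,0],[1,0.012,-0.016,0.1,0],[1,0.012,-0.016,0.16,0],[1,0.012,-0.016,0.22,0],[1,0.012,-0.016,0.22,0]]}}

```text
time_s: 3.1
tool_pos: [0.5574, 0.2292, 0.1933]
tool_rot: [0.992, 0.127, -0.003, 0.001]
wrist_force: [0.0, -1.3, -0.5]
finger_gap: 0.0948
gripper_force: 0.0
```

```bash
python3 - <<'E'
from h import *
o=env.get_obs();print(tool(np.array([.558,.2285,.135+.059])-o["tool_pos"]),o["wrist_force"])
import cv2
cv2.imwrite("pics/s1.png",cv2.resize(env.get_image("scene")[140:290,320:520,::-1],None,fx=4,fy=4))
E
```

```text
[ 0.38759262  0.82811764 -0.74404806] [ 0.03514524 -1.30279344 -0.49827485]
```

View pics/s1.png

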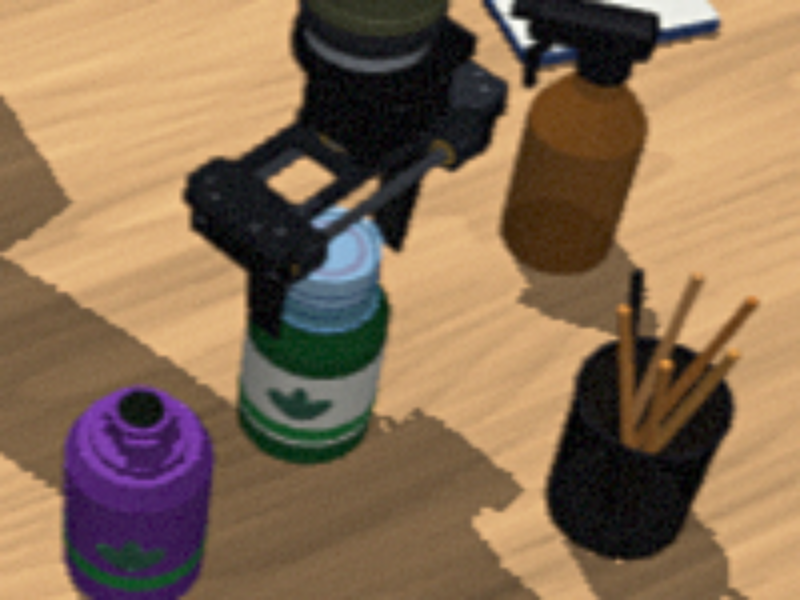

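The fingers straddle the cup evenly, with clear space around them. I'll close gently.

Emit:
{"op": "jog_arm", "data": {"commands": [[0.4,0,0,0,0],[0.2,0,0,0,0],[0,0,0,0,0],[0,0,0,0,0],[0,0,0,0,0]], "force": 8}}

```text
time_s: 3.65
tool_pos: [0.5596, 0.2295, 0.1979]
tool_rot: [0.992, 0.127, 0.001, 0.001]
wrist_force: [0.6, -2.2, 1.3]
finger_gap: 0.0615
gripper_force: 8.0
```

Converted, -12 mm is -0.048, -9 mm is -0.036.

Emit:
{"op": "jog_arm", "data": {"commands": [[0,0,0,0,0],[0,0,0,-0.012,0],[0,0,0,-0.024,0],[0,0,0,-0.036,0],[0,0,0,-0.048,0]], "force": 8}}

```text
time_s: 4.15
tool_pos: [0.5591, 0.2298, 0.2094]
tool_rot: [0.992, 0.127, -0.0, -0.0]
wrist_force: [0.7, -1.6, -0.9]
finger_gap: 0.0614
gripper_force: 8.0
```

Converted, -80 mm is -0.32, -70 mm is -0.28.

Emit:
{"op": "jog_arm", "data": {"commands": [[0,0,0,-0.06,0],[0,0,0,-0.12,0],[0,0,0,-0.2,0],[0,0,0,-0.28,0],[0,0,0,-0.32,0]]}}

```text
time_s: 4.65
tool_pos: [0.5601, 0.2304, 0.2935]
tool_rot: [0.992, 0.127, 0.003, -0.001]
wrist_force: [0.5, 0.7, -0.1]
finger_gap: 0.0614
gripper_force: 8.0
```

```bash
python3 - <<'E'
from h import *
o=env.get_obs();print(o["tool_pos"],o["finger_gap"],tool(np.array([.483,-.1785,.2])-o["tool_pos"]))
import cv2
cv2.imwrite("pics/s2.png",cv2.resize(env.get_image("scene")[110:260,320:520,::-1],None,fx=4,fy=4))
E
```

```text
[0.56008514 0.23039333 0.29353589] 0.06142946666963375 [-177.85910017  376.48707663   92.24129545]
```

View pics/s2.png

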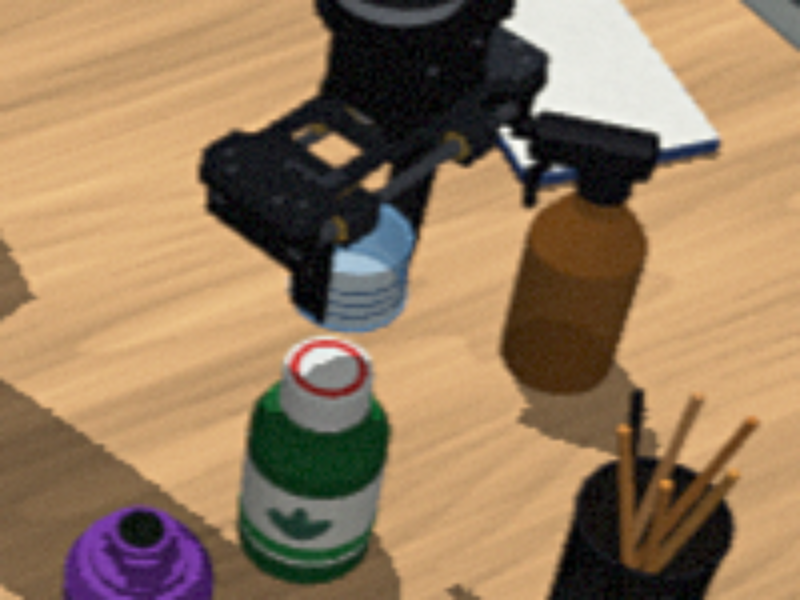

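The cup is off and held level. The cap is exposed, with its red ring at about (402,201.6), the same place as before. Carrying the cup to the coaster.

Converted, 189 mm is 0.756, 147 mm is 0.588.

Emit:
{"op": "jog_arm", "data": {"commands": [[0,-0.048,0.1,0,0],[0,-0.12,0.252,0,0],[0,-0.2,0.42,0,0],[0,-0.28,0.588,0,0],[0,-0.36,0.756,0,0]]}}

```text
time_s: 5.2
tool_pos: [0.5187, 0.0229, 0.2891]
tool_rot: [0.992, 0.127, -0.0, -0.0]
wrist_force: [0.7, -1.1, -1.6]
finger_gap: 0.0616
gripper_force: 8.0
```

Emit:
{"op": "jog_arm", "data": {"commands": [[0,-0.08,0.168,0,0],[0,-0.16,0.336,0,0],[0,-0.24,0.504,0.08,0],[0,-0.312,0.66,0.16,0],[0,-0.352,0.748,0.2,0]]}}

```text
time_s: 5.7
tool_pos: [0.4796, -0.181, 0.2373]
tool_rot: [0.992, 0.125, -0.001, -0.001]
wrist_force: [1.0, 0.2, -0.6]
finger_gap: 0.0616
gripper_force: 8.0
```

Converted, 40 mm is 0.16, 30 mm is 0.12.

Emit:
{"op": "jog_arm", "data": {"commands": [[0,0,0,0.06,0],[0,0,0,0.12,0],[0,0,0,0.16,0],[0,0,0,0.16,0],[0,0,0,0.16,0]]}}

```text
time_s: 6.2
tool_pos: [0.4816, -0.1779, 0.1993]
tool_rot: [0.992, 0.127, -0.0, -0.0]
wrist_force: [0.9, -0.6, -0.5]
finger_gap: 0.0617
gripper_force: 8.0
```

```bash
python3 - <<'E'
from h import *
o=env.get_obs();print(o["tool_pos"],o["finger_gap"],tool(np.array([.483,-.1785,.094])-o["tool_pos"]))
import cv2
cv2.imwrite("pics/s3.png",cv2.resize(env.get_image("scene")[190:340,130:330,::-1],None,fx=4,fy=4))
E
```

```text
[ 0.48163413 -0.17793965  0.19926745] 0.06172411348609616 [  1.17893237   0.90322432 105.26732507]
```

View pics/s3.png

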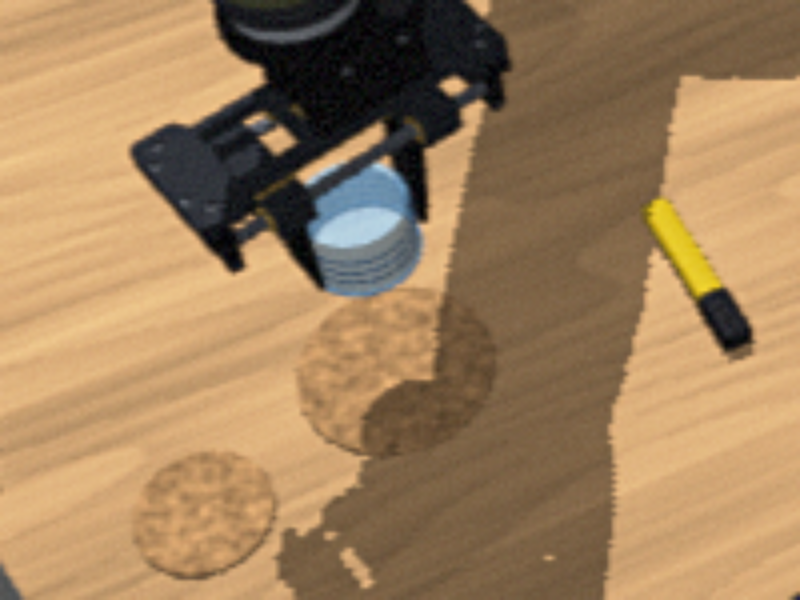

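The cup is level above the large coaster (crop centre about (395,370)), with nothing near it. Lowering.

Converted, 96 mm is 0.384, 92 mm is 0.368.

Emit:
{"op": "jog_arm", "data": {"commands": [[0,0.004,0.004,0.1,0],[0,0.004,0.004,0.2,0],[0,0.004,0.004,0.3,0],[0,0.004,0.004,0.368,0],[0,0.004,0.004,0.384,0]]}}

```text
time_s: 6.75
tool_pos: [0.4819, -0.1788, 0.1018]
tool_rot: [0.992, 0.127, -0.001, -0.001]
wrist_force: [0.4, 0.1, -0.7]
finger_gap: 0.0616
gripper_force: 8.0
```

Converted, 8 mm is 0.032, 6 mm is 0.024.

Emit:
{"op": "jog_arm", "data": {"commands": [[0,0,0,0.008,0],[0,0,0,0.016,0],[0,0,0,0.024,0],[0,0,0,0.032,0],[0,0,0,0.032,0]]}}

```text
time_s: 7.25
tool_pos: [0.4826, -0.1796, 0.0955]
tool_rot: [0.992, 0.127, 0.0, 0.0]
wrist_force: [0.2, 0.1, -0.5]
finger_gap: 0.0616
gripper_force: 8.0
```

Converted, 2 mm is 0.008, 1 mm is 0.004.

Emit:
{"op": "jog_arm", "data": {"commands": [[0,0,0,0.004,0],[0,0,0,0.008,0],[0,0,0,0.008,0],[0,0,0,0.008,0]]}}

```text
time_s: 7.65
tool_pos: [0.4825, -0.1796, 0.0932]
tool_rot: [0.992, 0.127, -0.0, -0.0]
wrist_force: [0.7, 0.4, 0.7]
finger_gap: 0.0615
gripper_force: 8.0
```

Converted, 2 mm is 0.008, 1 mm is 0.004.

Emit:
{"op": "jog_arm", "data": {"commands": [[0,0,0,0.004,0],[0,0,0,0.004,0],[0,0,0,0.008,0],[0,0,0,0.008,0]]}}

```text
time_s: 8.05
tool_pos: [0.4824, -0.1796, 0.0911]
tool_rot: [0.992, 0.127, -0.0, -0.0]
wrist_force: [0.4, -0.2, -0.5]
finger_gap: 0.0616
gripper_force: 8.0
```

Converted, 1 mm is 0.004.

Emit:
{"op": "jog_arm", "data": {"commands": [[0,0,0,0.004,0],[0,0,0,0.004,0],[0,0,0,0.004,0]]}}

```text
time_s: 8.35
tool_pos: [0.4826, -0.1796, 0.0906]
tool_rot: [0.992, 0.127, 0.0, 0.0]
wrist_force: [-1.5, -0.4, 3.8]
finger_gap: 0.0615
gripper_force: 8.1
```

Converted, 1 mm is 0.004.

Emit:
{"op": "jog_arm", "data": {"commands": [[0,0,0,0.004,0],[0,0,0,0.004,0],[0,0,0,0.004,0]]}}

```text
time_s: 8.65
tool_pos: [0.4828, -0.1796, 0.0903]
tool_rot: [0.992, 0.127, 0.0, -0.0]
wrist_force: [-3.7, 2.0, 9.0]
finger_gap: 0.0617
gripper_force: 8.1
```

Contact at about 9 N. Backing off 1 mm and releasing, then retreating upward.

Converted, -1 mm is -0.004.

Emit:
{"op": "jog_arm", "data": {"commands": [[0,0,0,-0.004,0],[0.35,0,0,-0.004,0],[0.5,0,0,-0.004,0],[0.8,0,0,-0.004,0],[1,0,0,-0.004,0]]}}

```text
time_s: 9.15
tool_pos: [0.4824, -0.1795, 0.09]
tool_rot: [0.992, 0.127, -0.0, -0.0]
wrist_force: [0.3, 0.6, 0.5]
finger_gap: 0.0819
gripper_force: 0.0
```

Converted, -100 mm is -0.4, -60 mm is -0.24.

Emit:
{"op": "jog_arm", "data": {"commands": [[1,0,0,-0.004,0],[1,0,0,-0.04,0],[1,0,0,-0.12,0],[1,0,0,-0.24,0],[1,0,0,-0.4,0]]}}

```text
time_s: 9.65
tool_pos: [0.4814, -0.1791, 0.1901]
tool_rot: [0.992, 0.127, -0.001, -0.001]
wrist_force: [0.0, -0.1, -0.8]
finger_gap: 0.095
gripper_force: 0.0
```

Converted, -189 mm is -0.756, -147 mm is -0.588.

Emit:
{"op": "jog_arm", "data": {"commands": [[1,0.04,-0.084,-0.16,0],[1,0.12,-0.252,-0.32,0],[1,0.2,-0.42,-0.4,0],[1,0.28,-0.588,-0.44,0],[1,0.36,-0.756,-0.44,0]]}}

```text
time_s: 10.15
tool_pos: [0.5222, 0.0224, 0.3041]
tool_rot: [0.992, 0.126, 0.003, 0.001]
wrist_force: [-0.0, 0.3, 0.1]
finger_gap: 0.0953
gripper_force: 0.0
```

```bash
python3 - <<'E'
from h import *
import cv2
o=env.get_obs();print(o["tool_pos"],tool(np.array([.558,.2285,.25])-o["tool_pos"]))
s=env.get_image("scene")[:,:,::-1]
cv2.imwrite("pics/s4.png",cv2.resize(s[170:320,170:430],None,fx=3,fy=3,interpolation=cv2.INTER_CUBIC))
E
```

```text
[0.52217014 0.02242722 0.30412399] [  85.9106716  -190.66658826   54.26585347]
```

View pics/s4.png

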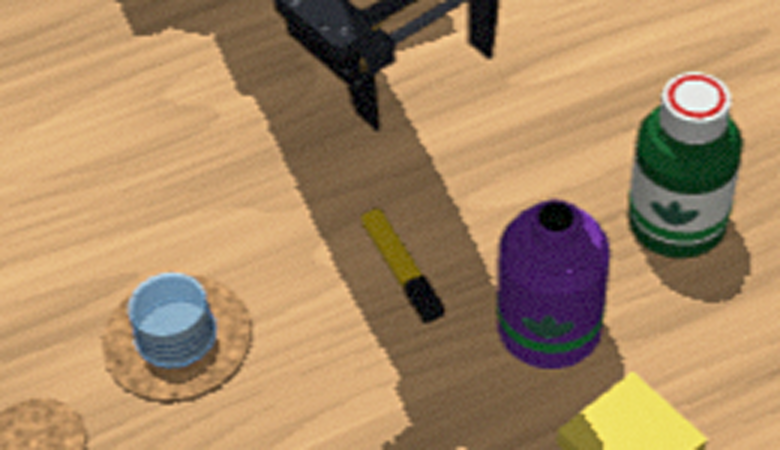

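The cup stands rim down in the middle of the large coaster, and the cap's ring (about (402,202)) hasn't moved. Going to the cap.

Converted, -191 mm is -0.764, -160 mm is -0.64.

Emit:
{"op": "jog_arm", "data": {"commands": [[1,0.072,-0.16,0,0],[1,0.144,-0.32,0,0],[1,0.216,-0.48,0,0],[1,0.288,-0.64,0.06,0],[1,0.344,-0.764,0.12,0]]}}

```text
time_s: 10.7
tool_pos: [0.5568, 0.2297, 0.2711]
tool_rot: [0.992, 0.127, 0.001, -0.0]
wrist_force: [0.7, -0.9, -0.3]
finger_gap: 0.0951
gripper_force: 0.0
```

Converted, 24 mm is 0.096, 10 mm is 0.04.

Emit:
{"op": "jog_arm", "data": {"commands": [[1,0,0,0.04,0],[1,0,0,0.096,0],[1,0,0,0.096,0],[1,0,0,0.096,0]]}}

```text
time_s: 11.1
tool_pos: [0.5564, 0.2261, 0.246]
tool_rot: [0.992, 0.126, -0.0, 0.0]
wrist_force: [-0.2, 0.2, 0.1]
finger_gap: 0.0953
gripper_force: 0.0
```

```bash
python3 - <<'E'
from h import *
o=env.get_obs();print(o["tool_pos"],o["joint_positions"],tool(np.array([.558,.229,.199])-o["tool_pos"]))
E
```

```text
[0.5564297  0.22611969 0.24595095] [ 2.96686437e-01  4.96347057e-02  1.80869321e+00 -1.61694992e-04
  1.28384934e+00  1.61532644e+00] [ 2.26646378 -2.40583633 46.94921802]
```

Converted, 46 mm is 0.184, 35 mm is 0.14.

Emit:
{"op": "jog_arm", "data": {"commands": [[1,0.008,-0.008,0.04,0],[1,0.008,-0.008,0.08,0],[1,0.008,-0.008,0.14,0],[1,0.008,-0.008,0.184,0],[1,0.008,-0.008,0.184,0]]}}

```text
time_s: 11.6
tool_pos: [0.5565, 0.2293, 0.1967]
tool_rot: [0.992, 0.127, -0.003, 0.0]
wrist_force: [-0.3, 0.3, 0.2]
finger_gap: 0.0953
gripper_force: 0.0
```

Emit:
{"op": "jog_arm", "data": {"commands": [[0.4,0,0,0,0],[0,0,0,0,0],[0,0,0,0,0],[-0.5,0,0,0,0],[-0.5,0,0,0,0]], "force": 10}}

```text
time_s: 12.1
tool_pos: [0.5581, 0.2299, 0.2005]
tool_rot: [0.992, 0.127, 0.0, -0.0]
wrist_force: [0.1, 0.3, -0.2]
finger_gap: 0.0605
gripper_force: 0.0
```

Emit:
{"op": "jog_arm", "data": {"commands": [[-0.5,0,0,0,0],[-0.5,0,0,0,0],[-0.5,0,0,0,0]], "force": 40}}

```text
time_s: 12.4
tool_pos: [0.5583, 0.2294, 0.2006]
tool_rot: [0.992, 0.127, 0.0, 0.001]
wrist_force: [1.7, -2.4, 1.8]
finger_gap: 0.0501
gripper_force: 40.0
```

Gripped at 50 mm. Pressing down in small steps.

Converted, 5 mm is 0.02, 4 mm is 0.016.

Emit:
{"op": "jog_arm", "data": {"commands": [[-0.5,0,0,0.004,0],[-0.5,0,0,0.008,0],[-0.5,0,0,0.012,0],[-0.5,0,0,0.016,0],[-0.5,0,0,0.02,0]]}}

```text
time_s: 12.9
tool_pos: [0.5589, 0.2298, 0.1972]
tool_rot: [0.992, 0.127, 0.001, 0.0]
wrist_force: [-0.8, -4.1, 8.8]
finger_gap: 0.0497
gripper_force: 40.0
```

Converted, 2 mm is 0.008, 1 mm is 0.004.

Emit:
{"op": "jog_arm", "data": {"commands": [[-0.5,0,0,0.004,0],[-0.5,0,0,0.008,0],[-0.5,0,0,0.008,0]]}}

```text
time_s: 13.2
tool_pos: [0.5591, 0.2297, 0.1958]
tool_rot: [0.992, 0.126, 0.001, 0.0]
wrist_force: [-1.3, -4.7, 9.7]
finger_gap: 0.0499
gripper_force: 40.1
```

Emit:
{"op": "jog_arm", "data": {"commands": [[-0.5,0,0,0.004,0],[-0.5,0,0,0.008,0],[-0.5,0,0,0.012,0],[-0.5,0,0,0.012,0]]}}

```text
time_s: 13.6
tool_pos: [0.5597, 0.2295, 0.1954]
tool_rot: [0.992, 0.126, 0.002, 0.001]
wrist_force: [-4.5, -7.2, 20.0]
finger_gap: 0.0501
gripper_force: 43.6
```

Converted, -30 degrees is -0.3333.

Emit:
{"op": "jog_arm", "data": {"commands": [[-0.5,0,0,0,-0.0667],[-0.5,0,0,0,-0.1333],[-0.5,0,0,0,-0.2],[-0.5,0,0,0,-0.2667],[-0.5,0,0,0,-0.3333]]}}

```text
time_s: 14.1
tool_pos: [0.5606, 0.2306, 0.1951]
tool_rot: [0.925, 0.381, 0.004, 0.0]
wrist_force: [-0.4, -3.3, 14.1]
finger_gap: 0.0495
gripper_force: 40.0
```

```bash
python3 - <<'E'
from h import *
o=env.get_obs();print(o["tool_pos"],R.from_quat(o["tool_rot"]).as_euler("ZYX",degrees=True),o["joint_positions"][5],o["ft_torque"],o["wrist_force"])
E
```

```text
[0.56060511 0.23058892 0.19510425] [ 44.74438859  -0.43435293 179.79858245] 1.0912776600695213 [-0.47658741  0.088506   -0.1039526 ] [-0.43047339 -3.3000674  14.05887468]
```

Converted, 1 mm is 0.004, -30 degrees is -0.3333.

Emit:
{"op": "jog_arm", "data": {"commands": [[-0.5,0,0,0.004,-0.0667],[-0.5,0,0,0.004,-0.1333],[-0.5,0,0,0.004,-0.2],[-0.5,0,0,0.004,-0.2667],[-0.5,0,0,0.004,-0.3333]]}}

```text
time_s: 14.6
tool_pos: [0.5608, 0.2309, 0.1951]
tool_rot: [0.795, 0.607, 0.004, 0.001]
wrist_force: [-0.2, -2.4, 19.0]
finger_gap: 0.05
gripper_force: 40.0
```

```bash
python3 - <<'E'
from h import *
import cv2
o=env.get_obs();print(o["tool_pos"],R.from_quat(o["tool_rot"]).as_euler("ZYX",degrees=True),o["wrist_force"])
s=env.get_image("scene")[:,:,::-1]
cv2.imwrite("pics/s5.png",cv2.resize(s[150:275,340:480],None,fx=4,fy=4,interpolation=cv2.INTER_CUBIC))
E
```

```text
[0.56077067 0.23089327 0.19512693] [ 74.74607044  -0.31799933 179.59166618] [-0.17822588 -2.39290799 18.99674248]
```

View pics/s5.png

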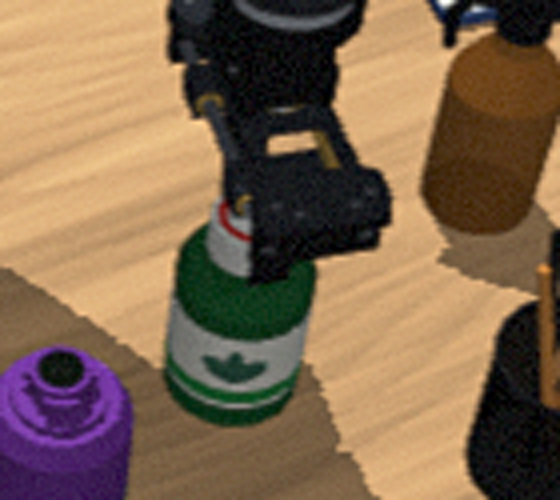

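The leaf has shifted about 2.7 px relative to the bottle, so the bottle turned along by roughly 9° and the cap has a net turn of about 51°. I'll add 9° while pressed, then lift.

Converted, 1 mm is 0.004, -9 degrees is -0.1.

Emit:
{"op": "jog_arm", "data": {"commands": [[-0.5,0,0,0.004,-0.0444],[-0.5,0,0,0.004,-0.1],[-0.5,0,0,0.004,-0.1]]}}

```text
time_s: 14.95
tool_pos: [0.5609, 0.2308, 0.1951]
tool_rot: [0.745, 0.667, 0.004, 0.002]
wrist_force: [-2.3, -3.6, 22.4]
finger_gap: 0.0501
gripper_force: 40.0
```

Converted, -12 mm is -0.048, -9 mm is -0.036.

Emit:
{"op": "jog_arm", "data": {"commands": [[-0.5,0,0,-0.012,0],[-0.5,0,0,-0.024,0],[-0.5,0,0,-0.036,0],[-0.5,0,0,-0.048,0],[-0.5,0,0,-0.048,0]]}}

```text
time_s: 15.45
tool_pos: [0.5592, 0.2305, 0.202]
tool_rot: [0.746, 0.666, 0.002, 0.001]
wrist_force: [2.3, 0.5, 5.9]
finger_gap: 0.0496
gripper_force: 40.0
```

Converted, -4 mm is -0.016, -2 mm is -0.008.

Emit:
{"op": "jog_arm", "data": {"commands": [[-0.5,0,0,-0.008,0],[-0.5,0,0,-0.016,0],[-0.5,0,0,-0.016,0]]}}

```text
time_s: 15.75
tool_pos: [0.558, 0.23, 0.204]
tool_rot: [0.746, 0.666, 0.0, -0.0]
wrist_force: [3.9, -0.3, 2.7]
finger_gap: 0.0496
gripper_force: 40.0
```

Converted, -4 mm is -0.016, -2 mm is -0.008.

Emit:
{"op": "jog_arm", "data": {"commands": [[-0.5,0,0,-0.008,0],[-0.5,0,0,-0.016,0],[-0.5,0,0,-0.016,0]]}}

```text
time_s: 16.05
tool_pos: [0.5572, 0.2297, 0.207]
tool_rot: [0.746, 0.666, -0.001, -0.001]
wrist_force: [1.8, 0.6, 0.4]
finger_gap: 0.0502
gripper_force: 40.0
```

Converted, -4 mm is -0.016, -2 mm is -0.008.

Emit:
{"op": "jog_arm", "data": {"commands": [[-0.5,0,0,-0.008,0],[-0.5,0,0,-0.016,0],[-0.5,0,0,-0.016,0]]}}

```text
time_s: 16.35
tool_pos: [0.5577, 0.2298, 0.2121]
tool_rot: [0.746, 0.666, -0.0, -0.0]
wrist_force: [-0.1, -0.0, -0.3]
finger_gap: 0.0502
gripper_force: 40.0
```

The force is near zero, so the cap is free. Lifting to about 50 mm above the mouth.

Converted, -56 mm is -0.224, -45 mm is -0.18.

Emit:
{"op": "jog_arm", "data": {"commands": [[-0.5,0,0,-0.024,0],[-0.5,0,0,-0.064,0],[-0.5,0,0,-0.12,0],[-0.5,0,0,-0.18,0],[-0.5,0,0,-0.224,0]]}}

```text
time_s: 16.85
tool_pos: [0.5585, 0.23, 0.2709]
tool_rot: [0.746, 0.666, 0.001, 0.001]
wrist_force: [-0.2, -0.4, -0.4]
finger_gap: 0.0498
gripper_force: 40.0
```

Emit:
{"op": "jog_arm", "data": {"commands": [[-0.5,0,0,0,0],[-0.5,0,0,0,0],[-0.5,0,0,0,0],[-0.5,0,0,0,0],[-0.5,0,0,0,0]]}}

```text
time_s: 17.35
tool_pos: [0.5577, 0.2297, 0.2672]
tool_rot: [0.746, 0.666, -0.001, -0.0]
wrist_force: [-0.2, 0.6, -0.5]
finger_gap: 0.0503
gripper_force: 40.0
```

```bash
python3 - <<'E'
from h import *
import cv2
o=env.get_obs();print(o["tool_pos"],o["wrist_force"])
s=env.get_image("scene")[:,:,::-1]
cv2.imwrite("pics/s6.png",cv2.resize(s[110:330,170:430],None,fx=2.7,fy=2.7,interpolation=cv2.INTER_CUBIC))
E
```

```text
[0.55765425 0.2297233  0.26716984] [-0.20841377  0.60658844 -0.45876332]
```

View pics/s6.png

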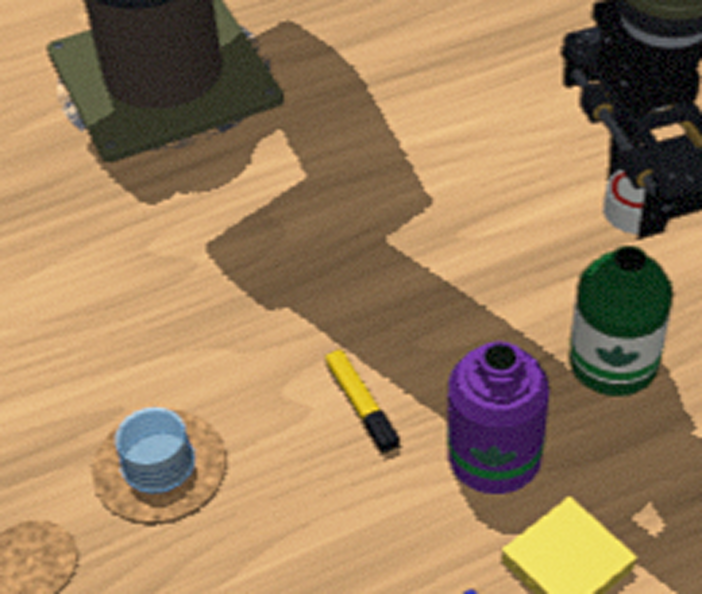

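The cap is held level above the open bottle (mouth at (630,258) in the crop). The bottle is standing in place and the cup is on the coaster. Handing in.

```bash
python3 -c "
from rig import env
print(env.close_job())"
```

```text
the job is handed in; nothing more can be done
None
```

I handed the job in at about 17 s of the 67 s limit, but the hand-in gave no verdict. The last picture shows the measuring cup rim down on the large coaster, the bottle upright and open where it stood, and the cap gripped level about 5 cm above its mouth; the bottle turned by roughly 9° along with the cap.

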